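# Tip the sealed carton onto the packing plate and seat it on the fence

### The job

Slide the upright carton along the bench until its base bears on the yellow-marked edge of the low packing plate, then push high on its back so that it tips over that edge and comes to lie on its front face on the plate, its taped top towards the blue fence. Push it along the plate until its top is flat against the fence and keep it pressed there with a light, steady push of some 5 to 15 N for a full second, then let go and leave it there. Never push the carton or the fence with more than 25 N, and do not disturb the swab cup, the black puck or the tape roll.

Things in the scene. Friction and masses are not known exactly. Their poses are not given: they have to be found in the camera images.
- carton: Closed brown cardboard carton, pale tape across its top: 110 mm along x (depth), 120 along y (width), 105 along z (height); rigid, too wide to grip, stands upright and loose. Origin: centre of its underside; z to its taped top, x to its front face, which looks at the plate over a gap of 20 to 55 mm, at most 0.12 rad askew. Tipped, it lies on that face, x down, z to the fence, 110 mm high
- carton_mid (a point): Centre of the carton and of its mass (0.3 to 0.6 kg, friction 0.4 to 0.6), 52 mm above its underside. On the open bench a push at 50 to 65 mm height slides it; one above 85 mm may tip it too early. Tipping over the plate's edge it falls by itself past some 55 to 65 degrees of tilt
- plate: Fixed aluminium packing plate, 200 mm along x, 220 along y, 8 mm thick, flat on the bench. Origin: centre of its underside, on the bench top; x points to the fence (roughly to the robot's left). Its near edge, marked by a yellow line, at x = -100 mm, is the 8 mm high stop for the carton's base. Tall fixed stacks of white boxes stand farther left
- fence: Fixed rigid blue upright fence on the plate, 180 mm along y, 75 high, 12 thick. Origin: lower edge, mid-width, of the face that looks at the carton, at x = 50, y = 0, z = 8 mm of the plate; axes as the plate's. The carton is home when its taped top lies on this face, its underside then at x = -55 mm of the plate
- swab_cup: White cup of cotton swabs, 60 mm across, 88 mm high, standing loose beside the plate; origin at the centre of its underside, z up. Leave alone
- puck_b: Black round unit with a white cap, 54 mm across, 44 mm high, standing loose beside the plate; origin at the centre of its underside, z up. Leave alone
- tape_1: Roll of green tape lying flat, 63 mm across, 19 mm high, loose beside the plate; origin at the centre of its underside, z up. Leave alone
There are look-alikes about, which are no part of the job. There is more than one size of the carton; the one meant has the size given above.

How it is judged (in metres and radians):
On the way, in this order (a step that is already met when the one before it is completed fails the run):
1. the upright carton's base bears on the plate's near edge (x of carton in the frame of plate above -0.16 m and z of carton in the frame of plate below 0.01 m and angle between carton's own z axis and vertical below 0.12 rad), for 0.1 s.
2. the carton lies on its front face on the plate, its top towards the fence (angle between carton's own x axis and vertical above 3.04 rad and z of carton in the frame of plate between 0.058 and 0.068 m and y of carton in the frame of plate between -0.04 and 0.04 m), for 0.2 s.
3. the carton is pressed against the fence with more than 3 N for 0.4 s (all of step 2 and contact force between carton and fence above 3 N), for 0.4 s.
At the end, for the whole second after the job is handed in: The carton rests on its front face on the plate (within about 5 degrees), its top towards the fence, its underside within 4 mm of the home position against the fence, square to the fence within 3 degrees and within 40 mm of the plate's centre line, at rest (all of step 2 and x of carton in the frame of plate between -0.059 and -0.051 m and angle between the z axis of carton and the x axis of plate, either way round below 0.05 rad and angle between the y axis of carton and the y axis of plate, either way round below 0.05 rad and linear speed of carton below 0.01 m/s); the robot touches nothing.
It fails at once if the robot pushes the carton with more than 25 N (contact force between any of the fingers, the arm and carton above 25 N).
It fails at once if the carton is pressed on the fence with more than 25 N (contact force between carton and fence above 25 N).
It fails at once if the swab cup is moved by more than 10 mm or tipped (distance of swab_cup from where it was at the start of the episode above 0.01 m or angle between swab_cup's own z axis and vertical above 0.2 rad).
It fails at once if the black puck is moved by more than 10 mm or tipped (distance of puck_b from where it was at the start of the episode above 0.01 m or angle between puck_b's own z axis and vertical above 0.2 rad).
It fails at once if the roll of green tape is moved by more than 10 mm or tipped (distance of tape_1 from where it was at the start of the episode above 0.01 m or angle between tape_1's own z axis and vertical above 0.2 rad).
It also fails if it takes over 72 s, if anything falls off the work surface, if the arm or the gripper's body presses on something with over 40 N, if the wrist force passes 120 N, or if a joint passes its speed limit or range.

### The arm

A 6-joint arm with a two-finger parallel gripper is mounted at the origin on a cart in front of the work surface, level with it; the furniture and walls round the work are solid. World frame = base frame: x ahead of the robot, y to its left, z up, the work surface at z = 0. Lengths are in mm, angles in rad, forces in N, time in s.
With the tool pointing down it reaches from about 300 to 750 mm from the base axis. Payload 8.5 kg.
Tool frame: the origin (TCP) lies on the centre line of the jaws, within the pads' length; the fingertips stand 19 mm ahead of it and the grasp point (between the pads) is the TCP (bot.finger_overhang is the distance from the TCP to the fingertips, in mm); z points along the fingers, y is the line along which they close (so a half turn about z gives the same grasp; the last joint's range is limited). The gripper opens to 85 mm and grips with 20 to 120 N. Pads are 22 mm wide; open, the fingers measure 114 mm over their backs; the gripper's body (76 mm by 85 mm) begins 54 mm behind the grasp point. The pads swing forward as they close: fully open they stand 13 mm farther back than shut.
Start: joints at [-1.373, 0.381, 1.297, -0, 1.464, -0.215], TCP at [220.639, -503.785, 250.322] pointing down, gripper open.
Joint ranges: [-3.11, 3.11], [-0.89, 2.33], [0.22, 2.48], [-1.42, 4.56], [0.17, 2.85], [-2.88, 2.88]. Speed limits (rad/s): [2.39, 2.39, 3.14, 3.14, 3.14, 3.14].

### API

Orientations are given as a unit quaternion [x, y, z, w].
In Python, from workcell import bot, eyes gives the robot as it stands. The module is installed in compiled form; this text tells all that it offers. Calls block until the motion is done:
- bot.move_to(position, orientation): joint-space move of the TCP to a pose.
- bot.line_to(position, orientation=None, speed=150, f_stop=None): straight line of the TCP; orientation=None keeps the orientation; speed is the mean speed in mm/s. With f_stop (N) it stops when the force on the tool has changed by that much, and returns True; else False.
- bot.set_joints(angles): joint-space move.
- bot.release() and bot.grasp(f_grip=None): open the fingers fully, or close them until they stop; f_grip is the grip in N (None keeps the last).
- bot.wait(seconds).
- bot.inverse_kinematics(position, orientation): joint angles nearest the present ones, or None.
- eyes.camera(name): name is "scene" or "top" or "wrist"; returns (picture, depth): 480x640x3 uint8, red, green, blue; 480x640 float32, mm along the optical axis (not along the pixel's ray), 0 where there is no reading.
- eyes.camera_params(name): a dict with "camera_matrix" (3x3 intrinsics, pixels), "dist" ([k1, k2, p1, p2, k3] as OpenCV has them; the pictures are not rectified), "eye" and "orientation" of the camera in the world. Camera axes: x right, y up, looking along -z (the intrinsics and any distortion apply to the point x, -y, -z); pixel columns grow to the right and rows downward; lengths in mm; the calibration is good to about 2 mm. A picture is of the moment at which its call begins: read the wrist's pose just before it. camera_params takes no time and is no camera call; for the wrist camera it gives the pose at the moment of the call.
A pose or a line that the arm cannot do raises bot.IKError and nothing moves.
- bot.job_done(): hands the job in; it is judged then, once.
Readings, each from a call of its own:
- bot.get_time_s(): time.
- bot.get_joints(): joint angles.
- bot.get_joint_velocities(): joint speeds.
- bot.get_joint_torque(): joint torques, N m.
- bot.get_eef_pos(): TCP position.
- bot.get_eef_rot(): TCP orientation.
- bot.get_force(): force on the tool from outside, world axes, zero at the start.
- bot.get_ft_torque(): the same for the moment, N m.
- bot.get_grip_width(): finger opening in mm.
- bot.get_grasp_force(): force on a finger pad.
Only numpy, scipy, OpenCV 4.12 (cv2) and the standard library are available. Lean on these libraries where they do the work, as an engineer would, in place of code of your own. Each camera call takes 0.05 s, during which the arm holds its last target. There are 200 camera calls.

## Working session

There is one attempt and no reset: what is moved stays moved. The work goes in short steps, each a Python script; the robot and the scene stay as the last script left them, time stands still between calls to the robot, and variables do not carry over. Pictures are saved under pics/ and viewed, at most 10 in all, crops included, and the job is handed in when it is done.

```bash
mkdir -p pics
cat > h.py <<'E'
import numpy as np, cv2
from scipy.spatial.transform import Rotation as R
from workcell import bot, eyes
def cloud(name):
    p=eyes.camera_params(name); img,d=eyes.camera(name)
    K=np.array(p["camera_matrix"],float); D=np.array(p["dist"],float)
    uv=np.stack(np.meshgrid(np.arange(640),np.arange(480)),-1).reshape(-1,1,2).astype(np.float32)
    n=cv2.undistortPoints(uv,K,D).reshape(480,640,2)
    c=np.stack([n[...,0]*d,-n[...,1]*d,-d],-1)
    w=c@R.from_quat(p["orientation"]).as_matrix().T+np.array(p["eye"])
    w[d<=0]=np.nan
    return img,d,w
E
python3 - <<'E'
from h import *
for n in("top","scene"):
    img,d,w=cloud(n); cv2.imwrite(f"pics/{n}0.png",img[...,::-1]); np.savez(f"{n}0.npz",img=img,w=w,d=d)
    print(n,eyes.camera_params(n),(d>0).mean())
print(bot.get_eef_rot(),bot.get_time_s())
E
```

```text
top {'camera_matrix': array([[468.09415019,   0.        , 321.73089155],
       [  0.        , 468.09415019, 235.92914172],
       [  0.        ,   0.        ,   1.        ]]), 'dist': array([0.02647601, 0.        , 0.        , 0.        , 0.        ]), 'eye': array([423.08623353,  23.49665296, 938.97045552]), 'orientation': array([ 0.06296526, -0.06895441, -0.69618522,  0.71176317])} 0.9958854166666666
scene {'camera_matrix': array([[459.77015283,   0.        , 326.2611869 ],
       [  0.        , 459.77015283, 240.49346471],
       [  0.        ,   0.        ,   1.        ]]), 'dist': array([-0.00131772,  0.        ,  0.        ,  0.        ,  0.        ]), 'eye': array([ -6.19339097, 542.8173288 , 498.97063838]), 'orientation': array([-0.20427232,  0.45559002,  0.79672892, -0.3404902 ])} 0.9961848958333334
[ 9.78776638e-01  2.04929091e-01 -2.39787869e-06 -6.00677856e-04] 0.1
```

View pics/top0.png

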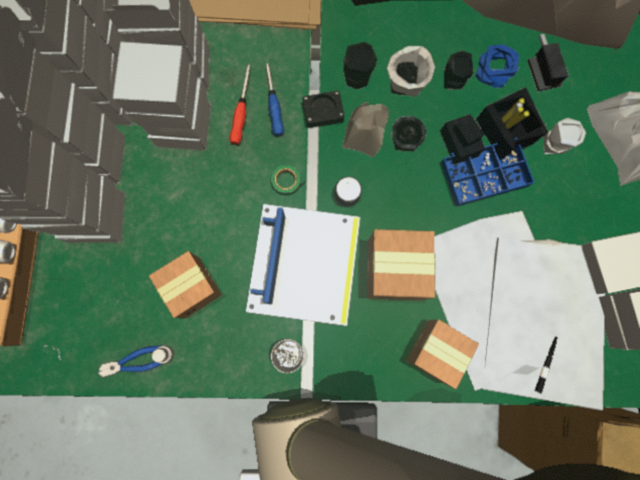

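View pics/scene0.png

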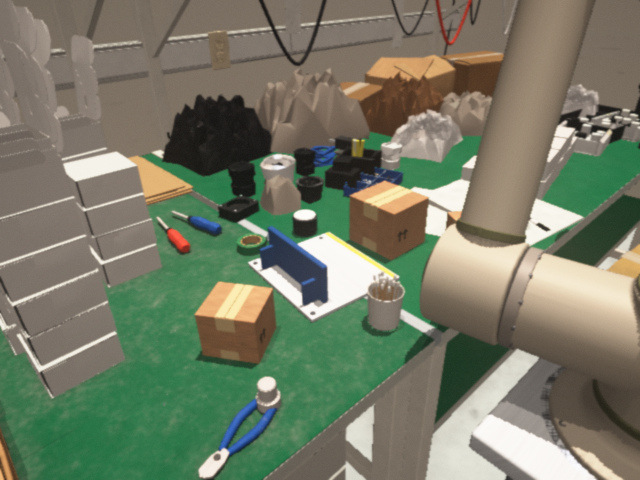

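The top view shows the plate with corners near (263,206), (358,217), (348,325) and (247,313). The fence is on its left at x≈272 and the yellow line on its right. The tall carton is at (404,263), the cup at (288,355), the puck at (348,190) and the tape roll at (286,180). A look-alike carton stands at (446,353). Next I measure these.

Run:
```python
from h import *
z=np.load("top0.npz"); img,w=z["img"],z["w"]; Z=w[...,2]
hsv=cv2.cvtColor(img,cv2.COLOR_RGB2HSV); H,S,V=[hsv[...,i].astype(int) for i in range(3)]
def roi(x0,x1,y0,y1):
    m=np.zeros((480,640),bool); m[y0:y1,x0:x1]=1; return m
def rect(m,n):
    m=m.astype(np.uint8); k,l,s,c=cv2.connectedComponentsWithStats(m); i=1+np.argmax(s[1:,4]); m=l==i
    P=w[m]; r=cv2.minAreaRect(P[:,:2].astype(np.float32))
    print(n,m.sum(),"c",np.round(r[0],1),"size",np.round(r[1],1),"ang",round(r[2],2),"zmed",round(float(np.median(P[:,2])),1),"box",np.round(cv2.boxPoints(r)).tolist(),"mean",P.mean(0).round(1)); return r
rect(roi(360,450,215,310)&(Z>95)&(Z<115),"carton")
rect(roi(400,490,310,400)&(Z>40),"small")
rect(roi(235,365,195,330)&(V>140)&(S<60)&(Z>3)&(Z<14)|roi(235,365,195,330)&(H>20)&(H<35)&(S>90)&(Z<20),"plate")
rect(roi(335,365,200,335)&(H>20)&(H<35)&(S>90)&(Z<20),"yellow")
rect(roi(245,300,195,310)&(Z>68),"fence")
rect(roi(265,310,335,378)&(Z>20),"cup")
rect(roi(330,365,170,205)&(Z>30),"puck")
rect(roi(268,304,160,196)&(Z>10),"tape")
m=roi(500,600,240,400); print("bench right z",np.nanmedian(Z[m]), "bench",np.nanmedian(Z[roi(180,240,340,390)]))
z=np.load("scene0.npz"); w=z["w"];Z=w[...,2]
rect(roi(340,430,180,260)&(Z>95)&(Z<115)&(w[...,1]<50),"carton_scene")
```

```text
carton 4106 c [ 535.5 -130.1] size [110.8 121.7] ang 89.33 zmed 105.1 box [[474.0, -185.0], [596.0, -186.0], [597.0, -75.0], [475.0, -74.0]] mean [ 534.6 -129.5  105. ]
small 2723 c [ 377.7 -209. ] size [85.8 91.9] ang 60.43 zmed 79.4 box [[317.0, -224.0], [397.0, -269.0], [439.0, -194.0], [359.0, -149.0]] mean [ 378.6 -205.9   77.6]
plate 9641 c [544.2  52.5] size [202.6 223.6] ang 83.61 zmed 8.1 box [[422.0, -36.0], [644.0, -61.0], [667.0, 141.0], [444.0, 166.0]] mean [538.9  46.3   8.2]
yellow 450 c [533.3 -39.2] size [  8.8 211.2] ang 83.56 zmed 8.2 box [[428.0, -32.0], [638.0, -55.0], [639.0, -47.0], [429.0, -23.0]] mean [531.  -38.8   8.3]
fence 689 c [550.2 108.4] size [ 12.8 179.3] ang 83.57 zmed 82.5 box [[460.0, 112.0], [639.0, 92.0], [640.0, 105.0], [462.0, 125.0]] mean [548.3 107.7  81.8]
cup 419 c [366.2  76. ] size [58.5 57.6] ang 46.49 zmed 61.6 box [[325.0, 75.0], [367.0, 35.0], [407.0, 77.0], [365.0, 117.0]] mean [361.5  80.7  58.2]
puck 566 c [690.4 -32.2] size [52.9 52.8] ang 44.2 zmed 42.6 box [[653.0, -32.0], [690.0, -70.0], [728.0, -33.0], [691.0, 5.0]] mean [688.4 -31.9  42. ]
tape 422 c [715.3  94.8] size [59.7 59.9] ang 46.69 zmed 18.8 box [[673.0, 94.0], [717.0, 53.0], [758.0, 96.0], [714.0, 137.0]] mean [714.4  94.1  18.4]
bench right z 13.660155438857942 bench 0.053305453022403526
carton_scene 1735 c [ 532.7 -130.6] size [112.6 120.8] ang 89.11 zmed 106.7 box [[471.0, -186.0], [592.0, -188.0], [594.0, -75.0], [473.0, -73.0]] mean [ 525.  -121.9  105.5]
```

```bash
cat >> h.py <<'E'
C=np.array([544.2,52.5]); a=np.radians(83.6)
ex=np.array([np.cos(a),np.sin(a),0]); ey=np.array([-np.sin(a),np.cos(a),0]); PY=-13.; OH=bot.finger_overhang
SG=-1
def tip(px,z,tilt=10,py=PY,sg=None):   # TCP pose for fingertip centre at plate (px,py), height z
    sg=SG if sg is None else sg
    t=np.radians(tilt); zt=np.sin(t)*ex-np.cos(t)*np.array([0,0,1]); yt=sg*ey
    q=R.from_matrix(np.stack([np.cross(yt,zt),yt,zt],1)).as_quat()
    p=np.append(C,0)+px*ex+py*ey+[0,0,z]-OH*zt
    return p,q
def go(px,z,tilt=10,py=PY,speed=40,f=None):
    p,q=tip(px,z,tilt,py); return bot.line_to(p,q,speed=speed,f_stop=f)
def F(): return float(np.dot(bot.get_force(),ex)),float(bot.get_force()[2])
E
python3 - <<'E'
from h import *
print(OH,bot.get_grip_width(),bot.get_force())
for sg in(1,-1):
    for px,z in((-275,200),(-275,55),(-220,90),(-100,140),(-70,55)):
        j=bot.inverse_kinematics(*tip(px,z,sg=sg)); print(sg,px,z,None if j is None else np.round(j,2),tip(px,z)[0].round())
E
```

```text
19.0 85.4396197932165 [ 0.27160705 -1.2238079  -0.48072809]
1 -275 200 [-0.67  0.47  1.26  0.15  1.51  2.56] [ 526. -226.  219.]
1 -275 55 [-0.67  0.62  1.44  0.16  1.17  2.51] [ 526. -226.   74.]
1 -220 90 [-0.59  0.56  1.46  0.17  1.22  2.6 ] [ 532. -171.  109.]
1 -100 140 [-0.39  0.47  1.45  0.18  1.28  2.81] [546. -52. 159.]
1 -70 55 [-0.33  0.57  1.55  0.2   1.06  2.82] [549. -22.  74.]
-1 -275 200 [-0.67  0.47  1.26  0.15  1.51 -0.58] [ 526. -226.  219.]
-1 -275 55 [-0.67  0.62  1.44  0.16  1.17 -0.63] [ 526. -226.   74.]
-1 -220 90 [-0.59  0.56  1.46  0.17  1.22 -0.54] [ 532. -171.  109.]
-1 -100 140 [-0.39  0.47  1.45  0.18  1.28 -0.33] [546. -52. 159.]
-1 -70 55 [-0.33  0.57  1.55  0.2   1.06 -0.32] [549. -22.  74.]
```

```bash
cat >> h.py <<'E'
def Fm(n=5):
    s=[]
    for _ in range(n): bot.wait(0.02); s.append(F())
    return np.mean(s,0).round(1)
E
python3 - <<'E'
from h import *
bot.move_to(*tip(-285,200)); go(-285,55,speed=150); f0=Fm(); print("t",bot.get_time_s(),"f0",f0)
for px in range(-265,-226,4):
    hit=go(px,55,speed=30,f=9); print(px,hit,Fm()-f0,end="; ")
    if hit: break
print("t",bot.get_time_s())
img,d,w=cloud("top"); cv2.imwrite("pics/top1.png",img[150:400,220:540,::-1].repeat(2,0).repeat(2,1)[:600,:800]); np.savez("top1.npz",img=img,w=w)
E
```

```text
t 2.8083 f0 [-0.2  0.2]
-265 False [ 0.3 -0.2]; -261 False [ 0.2 -0.4]; -257 False [-0.1  0. ]; -253 False [-0.2 -0.9]; -249 False [ 0.  -0.6]; -245 False [0. 0.]; -241 False [ 0.2 -0.4]; -237 False [ 0.4 -0.5]; -233 False [ 0.  -0.2]; -229 False [ 0.2 -0.3]; t 7.0083
```

View pics/top1.png

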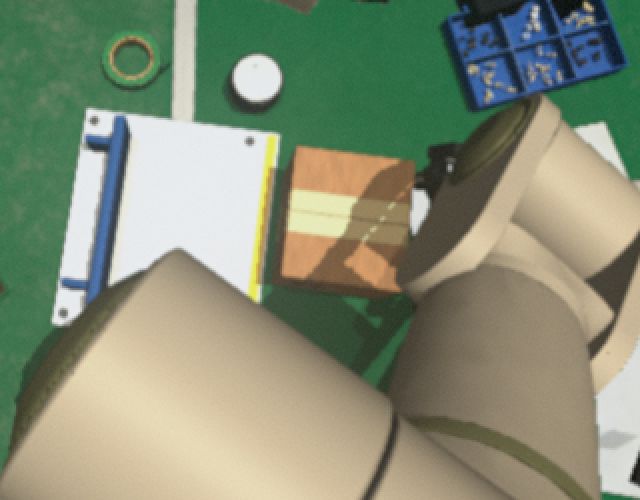

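The picture shows the carton squared up to the yellow line at (270,220) and almost touching it. Next I measure the gap.

```bash
cat >> h.py <<'E'
def carton(w,lo=95,hi=115,img=None):   # top-face rectangle in plate frame
    P=w-np.append(C,0); X=P@ex; Y=P@ey
    m=(w[...,2]>lo)&(w[...,2]<hi)&(X>-260)&(X<48)&(np.abs(Y)<95)
    if img is not None:
        h=cv2.cvtColor(img,cv2.COLOR_RGB2HSV); m&=(h[...,0]<32)&(h[...,1]>70)
    k,l,s,c=cv2.connectedComponentsWithStats(m.astype(np.uint8)); m=l==1+np.argmax(s[1:,4])
    r=cv2.minAreaRect(np.stack([X[m],Y[m]],1).astype(np.float32))
    lohi=lambda A:np.percentile(A[m],[.5,99.5]).round(1)
    return [np.round(v,1) for v in r],lohi(X),lohi(Y),m.sum(),np.median(w[...,2][m]).round(1)
E
python3 - <<'E'
from h import *
z=np.load("top1.npz"); print(carton(z["w"],img=z["img"]))
img,d,w=cloud("scene"); cv2.imwrite("pics/scene1.png",img[...,::-1]); print(carton(w,img=img),carton(w))
E
```

```text
([array([-164.1,  -16.8]), array([121.3, 110.9]), np.float64(89.5)], array([-217.2, -109.2]), array([-76.7,  43. ]), np.int64(3374), np.float64(105.0))
([array([-175.2,  -14.8]), array([133.6, 123. ]), np.float64(0.7)], array([-231.9, -109.5]), array([-73.7,  46.1]), np.int64(1628), np.float64(106.6)) ([array([-180.2,  -14.8]), array([143.4, 123. ]), np.float64(0.7)], array([-246.1, -109.5]), array([-73.7,  46.1]), np.int64(1830), np.float64(106.6))
```

Run:
```python
from h import *
f0=np.array([-0.2,0.2])
for px in np.arange(-226,-212,1.5):
    hit=go(px,55,speed=20,f=10); f=Fm()-f0; print(px,hit,f,end="; ")
    if hit or f[0]<-2: break
bot.wait(.2)
img,d,w=cloud("top"); print(carton(w,img=img),bot.get_time_s())
```

```text
-226.0 False [-0.1 -0.2]; -224.5 False [-0.8 -0.1]; -223.0 False [-1.1 -0.8]; -221.5 False [-0.4 -0.1]; -220.0 False [-0.6 -0.4]; -218.5 False [-5.   0.7]; ([array([-154.4,  -16.9]), array([121.4, 110.5]), np.float64(89.6)], array([-208.1,  -99.7]), array([-76.4,  42.4]), np.int64(3336), np.float64(105.2)) 9.4083
```

The carton bears on the edge at x = -154 mm with a 5 N reaction. Next I tip it along an arc about the edge.

Run:
```python
from h import *
f0=np.array([-0.2,0.2])
go(-232,55,speed=80); go(-232,84,speed=80); go(-222,84,speed=40,f=10)
r=np.hypot(109,80); b=np.arctan2(80,-109)
for th in range(0,76,5):
    t=b-np.radians(th)
    hit=go(-101+r*np.cos(t)-10,4+r*np.sin(t),speed=45,f=15); f=Fm(3)-f0
    print(th,hit,f,end="; ")
    if hit: break
    if th>=55 and np.hypot(*f)<1:
        break
img,d,w=cloud("top"); cv2.imwrite("pics/top2.png",img[...,::-1]); print(carton(w,img=img),carton(w,112,125,img),bot.get_time_s())
img,d,w=cloud("scene"); cv2.imwrite("pics/scene2.png",img[...,::-1])
```

```text
0 False [ 0.  -0.4]; 5 False [-2.7  0.8]; 10 False [-3.5  1.2]; 15 False [-2.2  0.7]; 20 False [ 0.1 -0.4]; 25 False [ 0.4 -0.2]; 30 False [ 0.4 -0.6]; 35 False [ 0.2 -0.6]; 40 False [ 0.  -0.1]; 45 False [ 0.5 -0.2]; 50 False [0.  0.1]; 55 False [ 0.9 -0.2]; Traceback (most recent call last):
  File "<stdin>", line 12, in <module>
  File "h.py", line 34, in carton
    k,l,s,c=cv2.connectedComponentsWithStats(m.astype(np.uint8)); m=l==1+np.argmax(s[1:,4])
                                                                         ~~~~~~~~~^^^^^^^^^
    return _wrapfunc(a, 'argmax', axis=axis, out=out, **kwds)
    return bound(*args, **kwds)
ValueError: attempt to get argmax of an empty sequence
```

Run:
```python
from h import *
img,d,w=cloud("scene"); cv2.imwrite("pics/scene2.png",img[...,::-1]); print(bot.get_time_s(), carton(w,70,160,img))
np.savez("scene2.npz",img=img,w=w)
```

```text
16.0833 ([array([-160.8,  -15.1]), array([124.7, 117.7]), np.float64(88.9)], array([-216.7, -108.1]), array([-72.9,  46.4]), np.int64(2526), np.float64(105.4))
```

View pics/scene2.png

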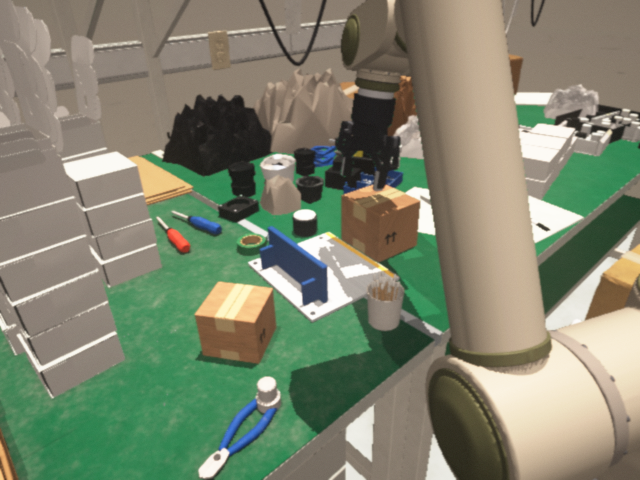

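The scene shows the carton upright again at (380,222), with the fingers slipped over its top. The open fingertips must be higher than I assumed. I'll touch the bench behind the carton to calibrate them.

Run:
```python
from h import *
p=bot.get_eef_pos(); bot.line_to([p[0],p[1],max(p[2],190)],speed=150)
go(-255,170,speed=150); go(-255,30,speed=150); 
print(go(-255,-10,speed=25,f=4), bot.get_eef_pos(), tip(-255,0)[0], Fm(), bot.get_time_s())
go(-255,40,speed=80)
```

```text
False [ 528.38871464 -205.68873536    8.82715075] [ 528.32663407 -205.63866928   18.71134731] [ 0.  -0.1] 20.5
```

No contact at TCP z = 8.8 mm, so the open fingertips stand only about 6 mm ahead of the TCP. I retry with that value.

```bash
sed -i 's/OH=bot.finger_overhang/OH=6./; s/PY=-13./PY=-15./' h.py
python3 - <<'E'
from h import *
f0=Fm()
go(-250,62,speed=100)
for px in np.arange(-232,-214,1.5):
    hit=go(px,62,speed=25,f=10); f=Fm(3)-f0; print(px,f,end="; ")
    if hit or f[0]<-2: break
go(px-8,62,speed=60); go(px-8,76,speed=60)
off=11.5; r=np.hypot(109,72); b=np.arctan2(72,-109)
print()
for th in range(0,76,5):
    t=b-np.radians(th)
    hit=go(-101+r*np.cos(t)-off,4+r*np.sin(t),speed=45,f=15); f=Fm(3)-f0
    print(th,hit,f,end="; ")
    if hit or th in(20,25,30) and np.hypot(*f)<1 or th>=55 and np.hypot(*f)<0.8: break
img,d,w=cloud("scene"); cv2.imwrite("pics/scene3.png",img[...,::-1]); print(bot.get_time_s())
E
```

```text
-232.0 [-0.2 -0.1]; -230.5 [-0.5 -0.2]; -229.0 [-1.  0.]; -227.5 [-1.1 -0.5]; -226.0 [-1.7 -0.8]; -224.5 [-1.3 -0.2]; -223.0 [-1.8 -0.1]; -221.5 [-1.9 -0.2]; -220.0 [-7.   1.7]; 
0 False [-1.8  0.4]; 5 False [-2.5 -0.2]; 10 False [-2.7  0.1]; 15 False [-2.4  0.6]; 20 False [-2.3  0.7]; 25 False [-1.7  0.6]; 30 False [-2.   1.2]; 35 False [-1.3  0.6]; 40 False [-1.7  0.5]; 45 False [-0.4  0.2]; 50 False [-0.2  0. ]; 55 False [-0.2  0.2]; 30.95
```

View pics/scene3.png

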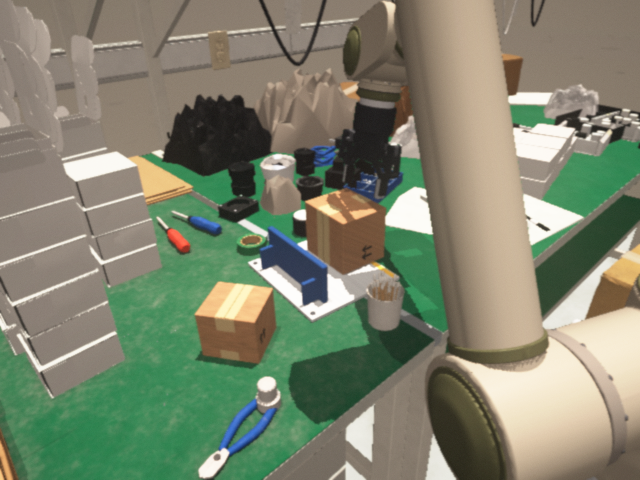

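The carton now lies on the plate at (345,232), its taped top face towards the fence and its arrows turned sideways. I go round behind it and measure.

Run:
```python
from h import *
t=bot.get_eef_pos(); bot.line_to(t+[0,0,25],speed=120)
go(-190,165,speed=150); 
for n in("top","scene"):
    img,d,w=cloud(n); print(carton(w,108,128,img))
    if n=="top": cv2.imwrite("pics/top3.png",img[...,::-1])
print(bot.get_time_s())
```

```text
([array([-71.2, -17.3]), array([120. , 104.5]), np.float64(90.0)], array([-122.7,  -19.8]), array([-75.8,  42.4]), np.int64(3418), np.float64(118.1))
([array([-71.5, -14.1]), array([122.5, 106.8]), np.float64(89.5)], array([-122.5,  -18.9]), array([-73.8,  46. ]), np.int64(1776), np.float64(119.4))
32.05
```

View pics/top3.png

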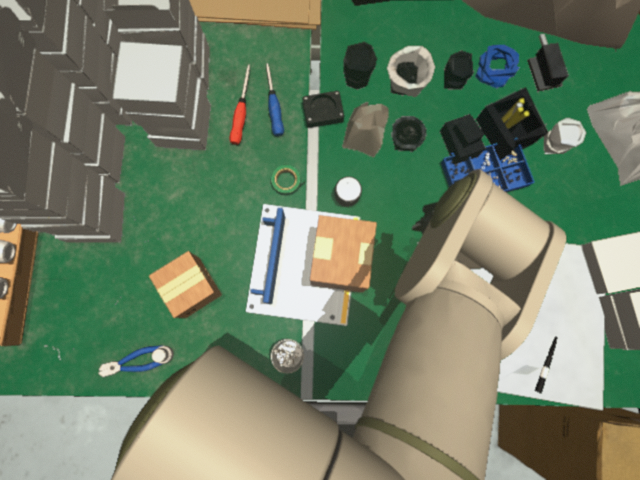

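The top view shows the carton centred at (343,255) on the plate, square, with its underside at x = -123 mm. Now I push it to the fence.

Run:
```python
from h import *
go(-160,150,speed=120); go(-160,64,speed=120); f0=Fm()
print(go(-140,64,speed=60,f=8), go(-73,64,speed=35,f=8), Fm()-f0)
px=-73.
while px<-58:
    px+=0.4; hit=go(px,64,speed=10,f=9); f=Fm(4)-f0; print(round(px,1),f,end="; ")
    if f[0]<-7.5: break
print("\nhold",bot.get_time_s())
for k in range(7):
    bot.wait(0.2); f=Fm(5)-f0; print(f[0],end=" ")
    if f[0]>-6: px+=0.2; go(px,64,speed=10)
    if f[0]<-13: px-=0.2; go(px,64,speed=10)
img,d,w=cloud("scene"); print(carton(w,108,128,img),bot.get_time_s())
```

```text
False False [-0.8 -0.8]
-72.6 [-1.5 -0.7]; -72.2 [-1.2 -0.6]; -71.8 [-1.1 -0.7]; -71.4 [-1.1 -0.7]; -71.0 [-1.7 -0.9]; -70.6 [-1.1 -0.8]; -70.2 [-1.6 -0.9]; -69.8 [-1.4 -0.9]; -69.4 [-1.5 -0.9]; -69.0 [-1.6 -0.7]; -68.6 [-1.6 -1.3]; -68.2 [-1.4 -0.8]; -67.8 [-1.8 -0.8]; -67.4 [-1.7 -1.3]; -67.0 [-1.6 -0.6]; -66.6 [-1.9 -0.4]; -66.2 [-3.6 -0.9]; -65.8 [-5.4 -0.2]; -65.4 [-7.5  0.3]; -65.0 [-10.1   0.2]; 
hold 42.4
-10.1 -9.8 -9.700000000000001 -10.0 -10.1 -10.0 -9.8 ([array([-11.1, -19.7]), array([134.1, 118.3]), np.float64(90.0)], array([-63.7,  47.9]), array([-73.9,  46.2]), np.int64(1879), np.float64(119.5)) 44.4333
```

The push held at 10 N for 2 s. I let go, back away and check.

Run:
```python
from h import *
go(-68,64,speed=10); go(-110,64,speed=60); go(-150,64,speed=100); go(-190,180,speed=120); bot.wait(.3)
img,d,w=cloud("top"); print(carton(w,112,128,img),bot.get_time_s(),bot.get_force().round(1)); cv2.imwrite("pics/top4.png",img[...,::-1])
```

```text
([array([ -3.3, -16.3]), array([118.3, 102.6]), np.float64(90.0)], array([-53.9,  47.4]), array([-74.6,  42.6]), np.int64(3214), np.float64(118.1)) 47.8083 [ 0.2 -0.6  0.4]
```

View pics/top4.png

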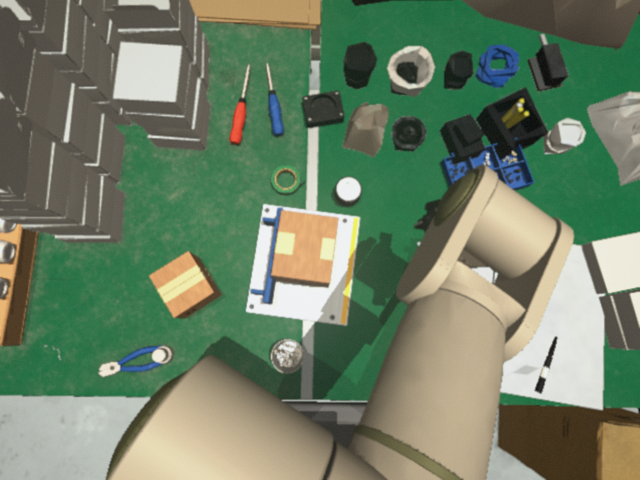

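The carton lies flat against the fence at (305,247), square, with its underside at about x = -54 mm. The cup, puck and tape roll are undisturbed. I hand the job in.

```bash
python3 -c "
from workcell import bot
print(bot.job_done())"
```

```text
the job is handed in; nothing more can be done
None
```

I handed the job in at about 48 s, result not reported back: the carton lies on its front face, square against the fence (underside about x = -54 mm, y about -16 mm) after a 10 N push held for 2 s; the first tip slipped and it fell back upright, the second worked, my readings peaked near 10 N, and the cup, puck and tape look unmoved.

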